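# Push the orange tube adapter out of its bore

### The arm

A 7-joint arm with a two-finger parallel gripper is mounted at the origin on the work surface. World frame = base frame: x ahead of the robot, y to its left, z up, the work surface at z = 0. Lengths are in m, angles in rad, forces in N, time in s.
With the tool pointing down it reaches from about 0.4 to 0.85 m from the base axis. Payload 4.5 kg.
Tool frame: the origin (TCP) lies at the very end of the fingers, on their centre line; the grasp point (between the pads) lies robot.hold_point_z behind it (robot.hold_point_z is the distance from the TCP to the grasp point, in m); z points along the fingers, y is the line along which they close (so a half turn about z gives the same grasp; the last joint's range is limited). The gripper opens to 85 mm and grips with 20 to 120 N. Pads are 22 mm wide; open, the fingers measure 114 mm over their backs; the gripper's body (76 mm by 85 mm) begins 54 mm behind the grasp point. The pads swing forward as they close: fully open they stand 13 mm farther back than shut.
Start: joints at [-1.127, 0.689, -0.195, 1.565, 0.157, 0.902, -0.215], TCP at [0.249, 0.573, 0.231] pointing down, gripper open.
Joint ranges: [-3.01, 3.01], [-0.46, 2.08], [-1.47, 1.51], [0.13, 2.56], [-1, 4.14], [0.04, 2.09], [-2.66, 2.66]. Speed limits (rad/s): [2.57, 2.57, 3.14, 3.14, 3.14, 3.14, 3.14].

### API

Orientations are given as a rotation vector (axis times angle).
In Python, from station import robot, cams, readout, job_done gives the robot as it stands (robot), with the cameras (cams), the job as plain functions and the readings (readout).
- The arm moves only by the tool nudge_tcp, called after "Emit:" as name(argument=value, ...), one argument or row to a line, values as JSON. Schema: {"type":"object","properties":{"offsets":{"type":"array","items":{"type":"number"},"minItems":6,"maxItems":48},"jaw":{"type":"number"},"grip_n":{"type":"number"},"only":{"type":"string"},"quiet":{"type":"boolean"},"lines":{"type":"string"}},"required":["offsets"],"additionalProperties":false}. offsets is one flat list of numbers that holds 1 to 8 rows one after another, with no inner brackets; each row has 6 numbers: dx, dy, dz in shares of 0.6 m (1.0 is 0.6 m), then a rotation vector rx, ry, rz in a scale on which 1.0 is pi rad; each row shifts and turns the commanded pose from where the row before left it, along the tool's axes as they then stand; what a row does not reach is not made up. A row lasts 1/8 s, in which the tool goes at most 0.0625 m and 0.188 rad, less where a joint would pass 70% of its speed; a pose out of reach is approached as far as the arm can. jaw is the finger opening in m, set as the call begins (left out keeps the last). The fingers move at their own pace and stop on an object; grip_n is the grip in N (left out, the last holds). Time passes only in rows, so rows that do not move let the fingers close. The tool returns the time, the measured TCP pose, the force, the opening and the grip force at its end. only (a regular expression) keeps the lines of the reply that match it, lines (a string "A,B") keeps lines A to B, and quiet returns only ok. Shift and turn numbers lie between -1 and 1, and a call with a number outside is refused. Input that does not fit is refused with a message, and nothing moves.
- readout.get_state(): the state, without advancing time (a new reading comes with each control period).
- cams.snapshot(name): name is "scene" or "top" or "wrist"; returns the picture (420x560x3 uint8, blue, green, red); there is no depth.
- cams.calibration(name): a dict with "fx", "fy", "cx", "cy" (pixels), "R" (3x3) and "t" (3): a world point X has camera coordinates R X + t; the wrist camera has in their place "T_tool_cam" (4x4, takes a point from camera to tool coordinates, whose origin is the TCP and whose axes are the flange's). Camera axes: x right, y down, z forward; pixel columns grow to the right and rows downward; lengths in m; the calibration is good to about 2 mm. A picture is of the moment at which its call begins: read the wrist's pose just before it. calibration takes no time and is no camera call.
- job_done(): hands the job in; it is judged then, once.
The state is a dict: "t": time; "joint_pos": joint angles; "qvel": joint speeds; "tau": joint torques, N m; "eef_pos": TCP position; "tcp_rot": TCP orientation; "force": force on the tool from outside, world axes, zero at the start; "moment": the same for the moment, N m; "opening": finger opening in m; "grip_force": force on a finger pad.
Only numpy, scipy, OpenCV 4.12 (cv2) and the standard library are available. Lean on these libraries where they do the work, as an engineer would, in place of code of your own. Each camera call takes 0.05 s, during which the arm holds its last target. There are 200 camera calls.

### The job

Take the green-handled drift out of its holder and, from above, push the orange tube adapter down through its bore in the aluminium block until it drops into the tray below. Push until the drift's collar rests on the block, then let go and leave the drift standing in that bore. Leave the blue adapter in its own bore.

Things in the scene. Friction and masses are not known exactly. Their poses are not given: they have to be found in the camera images.
- drift: Upright push-out tool, 200 g: steel rod 14 mm across, 60 mm long, tapered tip; then a round collar 50 mm across, 6 mm thick; then a round green handle 24 mm across, 62 mm long. Origin: lower tip; z up the rod (collar underside at 60 mm, handle 66 to 128 mm). Starts in the 18 mm hole of a fixed grey holder, 70 x 70 x 70 mm, collar on its top: lift over 60 mm to clear it.
- block: Fixed stand: aluminium block 64 (x) by 150 (y) by 45 mm on two blue legs, underside 65 mm and top 110 mm above the table, over a white tray 124 x 124 mm with walls 25 mm high. Origin: on the table under the block's centre; z up, y along the row of bores. Two upright through bores 30 mm across at x = 0, y = +30 and -30 mm, one adapter in each, either colour in either.
- adapter_orange: Orange plastic plug to push out, 28 mm across, 26 mm tall, lower end tapered, dark 10 mm spot on its flat top. Origin: centre of its underside; z up. Sits in one bore, its top about 3 mm below the block's top, held by three sprung balls in the bore; about 5 to 10 N pushes it down, and it drops free once about 24 mm lower.
- adapter_blue: Blue adapter of the same shape and size in the other bore. Origin: centre of its underside; z up. It stays there.

How it is judged:
By the outcome, as a careful person would: the job done as asked, in the order asked, and still so for the second after the job is handed in, with the robot touching nothing.
It also fails if it takes over 45 s, if anything falls off the work surface, if the arm or the gripper's body presses on something with over 40 N, if the wrist force passes 120 N, or if a joint passes its speed limit or range.

## Working session

There is one attempt and no reset: what is moved stays moved. The work goes in short steps, Python scripts to look and compute and a tool call to move; the robot and the scene stay as the last step left them, time stands still between calls to the robot, and variables do not carry over. Pictures are saved under pics/ and viewed, at most 10 in all, crops included, and the job is handed in when it is done.

```bash
ls; mkdir -p pics
```

Run:
```python
from station import robot, cams, readout, job_done
import cv2,numpy as np
s=readout.get_state()
print(s['t'],s['eef_pos'],s['tcp_rot'],robot.hold_point_z,s['opening'])
a=cams.snapshot('scene');b=cams.snapshot('top')
cv2.imwrite('pics/scene.png',a);cv2.imwrite('pics/top.png',b)
for n in('scene','top','wrist'):print(n,cams.calibration(n))
```

```text
pics
station.py
0.0 [0.24878121 0.57262341 0.2304726 ] [-6.38977823e-01 -3.07566942e+00  2.94009026e-03] 0.0187 0.08543145213876573
scene {'fx': 404.9462884439724, 'fy': 404.9462884439724, 'cx': 288.4051683201421, 'cy': 206.3611784865451, 'R': array([[-0.38351903,  0.92341273,  0.01490259],
       [ 0.62619187,  0.27186795, -0.73073358],
       [-0.67882022, -0.27091835, -0.68250008]]), 't': array([ 0.19615433, -0.25813341,  1.08794706])}
top {'fx': 466.5096185297873, 'fy': 466.5096185297873, 'cx': 281.0256903927168, 'cy': 207.7574208788866, 'R': array([[-0.00462217, -0.99991629, -0.0120854 ],
       [-0.98118382,  0.0068677 , -0.19295373],
       [ 0.19302058,  0.01096613, -0.98113343]]), 't': array([-0.01464596,  0.55402326,  0.68100203])}
wrist {'fx': 313.1962531077097, 'fy': 313.1962531077097, 'cx': 278.38166456214975, 'cy': 209.99693396684088, 'T_tool_cam': array([[-6.02339156e-04, -9.50702603e-01, -3.10103527e-01,
         7.99696511e-02],
       [ 9.99998680e-01, -1.04051862e-03,  1.24760077e-03,
        -3.68477977e-04],
       [-1.50876579e-03, -3.10102366e-01,  9.50701975e-01,
        -1.42681234e-01],
       [ 0.00000000e+00,  0.00000000e+00,  0.00000000e+00,
         1.00000000e+00]])}
```

View pics/scene.png

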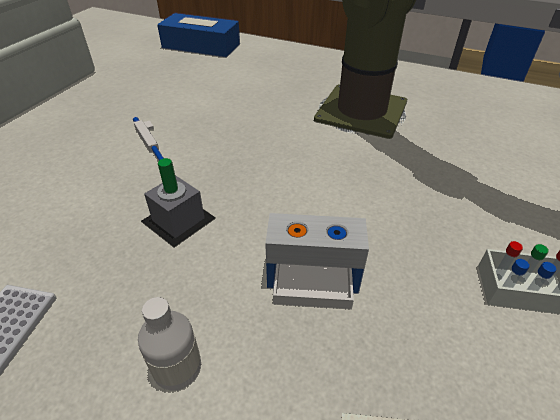

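View pics/top.png

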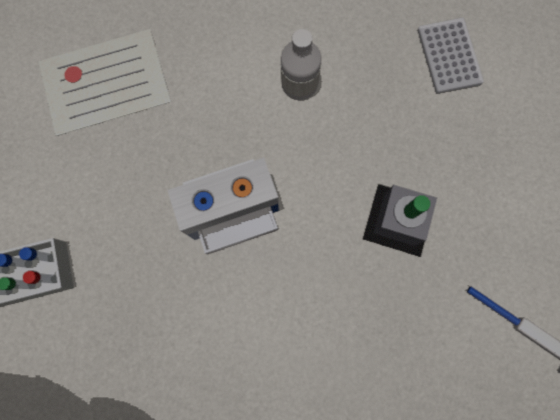

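The scene view shows the orange adapter at (297,230), the blue one at (337,232) and the drift handle at (167,175). In the top view orange is at (242,188), blue at (203,201) and the green handle top at (421,204). Next I'll triangulate.

Create h.py:
```python
import cv2,numpy as np
from station import robot, cams, readout, job_done
from scipy.spatial.transform import Rotation as Rn
def blob(img,lo,hi,roi=None):
    m=cv2.inRange(cv2.cvtColor(img,cv2.COLOR_BGR2HSV),lo,hi)
    if roi:
        k=np.zeros_like(m);x0,y0,x1,y1=roi;k[y0:y1,x0:x1]=255;m&=k
    c=max(cv2.findContours(m,cv2.RETR_EXTERNAL,cv2.CHAIN_APPROX_NONE)[0],key=cv2.contourArea)
    return c
def ctr(c):
    M=cv2.moments(c);return np.array([M['m10']/M['m00'],M['m01']/M['m00']])
def cam(name,s=None):
    c=cams.calibration(name)
    if name=='wrist':
        T=np.eye(4);T[:3,:3]=Rn.from_rotvec(s['tcp_rot']).as_matrix();T[:3,3]=s['eef_pos']
        W=np.linalg.inv(T@c['T_tool_cam']);R,t=W[:3,:3],W[:3,3]
    else:R,t=c['R'],c['t']
    K=np.array([[c['fx'],0,c['cx']],[0,c['fy'],c['cy']],[0,0,1]]);return K,R,t
def onplane(p,z,K,R,t):
    d=R.T@np.linalg.inv(K)@[p[0],p[1],1];C=-R.T@t
    return C+d*(z-C[2])/d[2]
def proj(X,K,R,t):
    q=K@(R@np.array(X)+t);return q[:2]/q[2]
OR=((5,150,80),(20,255,255));BL=((100,130,60),(125,255,255));GR=((45,100,30),(85,255,255))
```

Run:
```python
from h import *
rois={'scene':[(280,215,315,245),(320,220,355,245),(150,150,185,200)],'top':[(225,175,260,205),(190,185,220,215),(400,190,435,225)]}
for n in rois:
    im=cv2.imread(f'pics/{n}.png');P=cam(n)
    for nm,col,r in zip('OBG',(OR,BL,GR),rois[n]):
        c=blob(im,*col,r);p=ctr(c)
        print(n,nm,p.round(1),cv2.contourArea(c),onplane(p,.107 if nm!='G' else .107,*P).round(4))
        if nm=='G': print(cv2.minAreaRect(c))
```

```text
scene O [296.7 230.1] 164.5 [0.5773 0.0392 0.107 ]
scene B [336.5 232.2] 164.0 [0.5577 0.0959 0.107 ]
scene G [167.3 175.1] 410.5 [ 0.5441 -0.2161  0.107 ]
((167.38523864746094, 175.2622833251953), (35.15753936767578, 13.57058048248291), 76.75948333740234)
top O [241.8 187.2] 211.0 [0.5748 0.0392 0.107 ]
top B [203.  200.5] 235.5 [0.5552 0.0959 0.107 ]
top G [417.  206.3] 323.0 [ 0.5442 -0.2163  0.107 ]
((416.438720703125, 206.0896453857422), (15.346314430236816, 26.90461540222168), 60.945396423339844)
```

The rows are not in the units I measure in: shifts go in shares of 0.6 m and turns go in shares of pi rad. I convert before sending: -0.043 m / 0.6 = -0.0717, -0.042 m / 0.6 = -0.07.

Emit:
nudge_tcp(
  offsets=[-0.07, -0.0717, 0, 0, 0, 0, -0.07, -0.0717, 0, 0, 0, 0, -0.07, -0.0717, 0, 0, 0, 0, -0.07, -0.0717, 0, 0, 0, 0, -0.07, -0.0717, 0, 0, 0, 0, -0.07, -0.0717, 0, 0, 0, 0, -0.07, -0.0717, 0, 0, 0, 0, 0, 0, 0, 0, 0, 0],
  jaw=0.085,
  grip_n=60,
)

```text
t: 1.1
eef_pos: [0.4, 0.174, 0.2309]
tcp_rot: [-0.656, -3.072, 0.006]
force: [-0.1, 1.2, 0.3]
opening: 0.085
grip_force: 0.0
```

Create go.py:
```python
import sys
from h import *
s=readout.get_state();R=Rn.from_rotvec(s['tcp_rot']).as_matrix()
print(s['t'],s['eef_pos'].round(4),'toolz',R[:,2].round(4),'F',s['force'].round(1),'q',np.round(s['joint_pos'],2))
if len(sys.argv)>3: print('d tool',(R.T@(np.array(sys.argv[1:4],float)-s['eef_pos'])).round(4))
```

```bash
python3 go.py 0.544 -0.216 0.20
```

```text
1.1 [0.4    0.174  0.2309] toolz [-9.0e-04 -3.7e-03 -1.0e+00] F [-0.1  1.2  0.3] q [-0.35  0.46 -0.25  2.1   0.2   0.6   0.41]
d tool [-0.2908 -0.297   0.0322]
```

Scaled: -0.045 m / 0.6 = -0.075, -0.042 m / 0.6 = -0.07.

Emit:
nudge_tcp(
  offsets=[-0.07, -0.07, 0, 0, 0, 0, -0.07, -0.07, 0, 0, 0, 0, -0.07, -0.07, 0, 0, 0, 0, -0.07, -0.07, 0, 0, 0, 0, -0.07, -0.07, 0, 0, 0, 0, -0.07, -0.07, 0, 0, 0, 0, -0.065, -0.075, 0, 0, 0, 0, 0, 0, 0, 0, 0, 0],
)

```text
t: 2.1
eef_pos: [0.5478, -0.2137, 0.2305]
tcp_rot: [0.652, 3.072, -0.004]
force: [-0.3, 0.8, -1.0]
opening: 0.0848
grip_force: 0.0
```

```bash
python3 go.py 0.544 -0.216 0.20
```

Run:
```python
from h import *
s=readout.get_state();im=cams.snapshot('wrist');cv2.imwrite('pics/w1.png',im)
P=cam('wrist',s);print([proj((.544,-.216,z),*P).round(1) for z in(.138,.076)])
c=blob(im,*GR);print(ctr(c),cv2.contourArea(c))
```

```text
2.1 [ 0.5478 -0.2137  0.2305] toolz [ 3.0e-04 -2.9e-03 -1.0e+00] F [-0.3  0.8 -1. ] q [ 0.46  0.65 -0.28  1.68  0.23  0.85  1.23]
d tool [ 0.0026 -0.0035  0.0305]
[array([274.2, 210.7]), array([275.1, 190.9])]
[276.70426205 201.06160432] 895.5
```

View pics/w1.png

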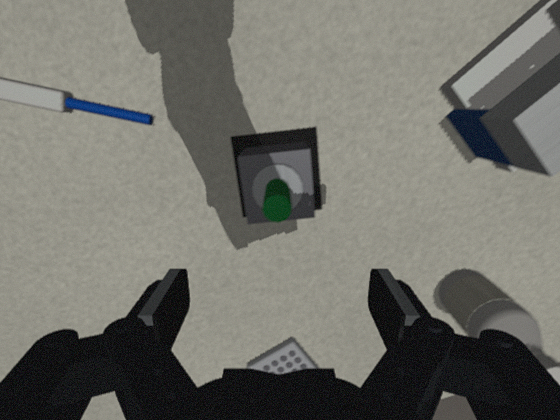

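The wrist view shows the handle at (277,200), within about 2 mm of where I predicted it. The drift is upright between the open fingers, so I'll descend and grip.

Scaled: 0.035 m / 0.6 = 0.0583, 0.0026 m / 0.6 = 0.0043.

Emit:
nudge_tcp(
  offsets=[0.0043, -0.0042, 0, 0, 0, 0, 0, 0, 0.0583, 0, 0, 0, 0, 0, 0.0583, 0, 0, 0, 0, 0, 0.0583, 0, 0, 0, 0, 0, 0.0567, 0, 0, 0, 0, 0, 0, 0, 0, 0, 0, 0, 0, 0, 0, 0],
)

```text
t: 3.02
eef_pos: [0.5448, -0.2084, 0.0935]
tcp_rot: [0.636, 3.075, 0.001]
force: [0.1, 0.6, 0.4]
opening: 0.0852
grip_force: 0.0
```

Emit:
nudge_tcp(
  offsets=[0, 0, 0, 0, 0, 0, 0, 0, 0, 0, 0, 0, 0, 0, 0, 0, 0, 0, 0, 0, 0, 0, 0, 0, 0, 0, 0, 0, 0, 0, 0, 0, 0, 0, 0, 0, 0, 0, 0, 0, 0, 0],
  jaw=0.015,
  grip_n=80,
)

```text
t: 3.9
eef_pos: [0.5432, -0.212, 0.0931]
tcp_rot: [-0.642, -3.075, 0.005]
force: [-2.1, -3.8, 6.0]
opening: 0.0221
grip_force: 77.9
```

```bash
python3 go.py
```

```text
3.9 [ 0.5432 -0.212   0.0931] toolz [-8.e-04 -3.e-03 -1.e+00] F [-2.1 -3.8  6. ] q [ 0.41  0.83 -0.21  1.8   0.32  0.54  1.15]
```

Scaled: -0.025 m / 0.6 = -0.0417, -0.01 m / 0.6 = -0.0167.

Emit:
nudge_tcp(
  offsets=[0, 0, -0.0167, 0, 0, 0, 0, 0, -0.0333, 0, 0, 0, 0, 0, -0.0417, 0, 0, 0, 0, 0, -0.0417, 0, 0, 0, 0, 0, -0.0417, 0, 0, 0, 0, 0, -0.0417, 0, 0, 0, 0, 0, 0, 0, 0, 0, 0, 0, 0, 0, 0, 0],
)

```text
t: 4.9
eef_pos: [0.5432, -0.2089, 0.2214]
tcp_rot: [-0.638, -3.074, -0.001]
force: [0.2, 0.7, -3.1]
opening: 0.0223
grip_force: 79.1
```

```bash
python3 go.py
```

Run:
```python
from h import *
s=readout.get_state()
a=cams.snapshot('scene');b=cams.snapshot('top');w=cams.snapshot('wrist')
cv2.imwrite('pics/c2.png',np.hstack([a[60:300,80:400],b[100:340,200:520]]))
cv2.imwrite('pics/s2.png',a);cv2.imwrite('pics/t2.png',b);cv2.imwrite('pics/w2.png',w)
```

```text
4.9 [ 0.5432 -0.2089  0.2214] toolz [-0.0015  0.001  -1.    ] F [ 0.2  0.7 -3.1] q [ 0.46  0.65 -0.29  1.71  0.24  0.82  1.22]
```

View pics/c2.png

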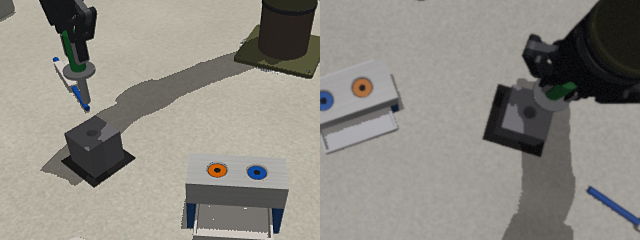

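View pics/w2.png

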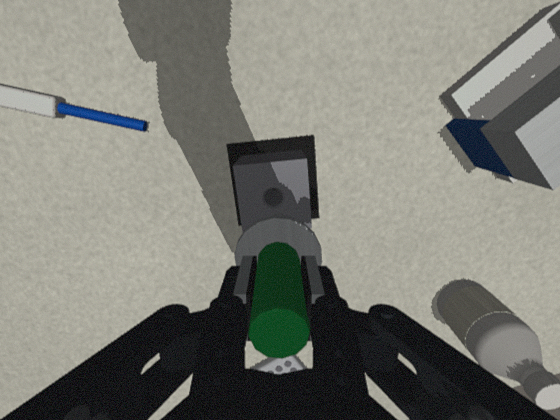

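The drift is out of its holder and the hole is visible at (273,196) in the wrist view. I'll check its tilt and offset in the grip against a vertical model.

Run:
```python
from h import *
s=readout.get_state()
I={n:cv2.imread(f'pics/{f}2.png') for n,f in zip(('scene','top','wrist'),'stw')}
o=np.array([*s['eef_pos'][:2],.138])
out=[]
for n,(u,v) in zip(I,((160,140),(345,200),(278,280))):
    P=cam(n,s);im=I[n].copy()
    print(n,[proj(o+[0,0,h],*P).round(1) for h in(0,.06,.066,.128)],cv2.minAreaRect(blob(im,*GR)))
    for h,r in((0.01,.007),(.06,.025),(.066,.025),(.066,.012),(.128,.012)):
        a=np.linspace(0,2*np.pi,40);p=np.array([proj(o+[r*np.cos(q),r*np.sin(q),h],*P) for q in a])
        for x in p: cv2.circle(im,tuple((x*8).astype(int)),4,(0,0,255),-1,shift=3)
    S=240 if n=='wrist' else 120
    u,v={'scene':(155,140),'top':(420,190),'wrist':(278,280)}[n]
    c=im[max(0,v-S//2):v+S//2,max(0,u-S//2):u+S//2]
    out.append(cv2.resize(c,(266,266)))
cv2.imwrite('pics/ov.png',np.hstack(out))
```

```text
scene [array([167.7, 161.4]), array([160.5, 130.8]), array([159.8, 127.5]), array([151.2,  91. ])] ((152.75001525878906, 110.24999237060547), (43.955657958984375, 15.17893123626709), 71.56504821777344)
top [array([418. , 202.7]), array([431.1, 193.1]), array([432.6, 192. ]), array([449.6, 179.5])] ((441.00006103515625, 189.50001525878906), (12.521980285644531, 30.857738494873047), 63.43495178222656)
wrist [array([278.5, 218.2]), array([278.7, 252.4]), array([278.7, 257.1]), array([279.1, 331.5])] ((282.2621765136719, 300.1402587890625), (61.5103645324707, 114.62793731689453), 6.34019136428833)
```

View pics/ov.png

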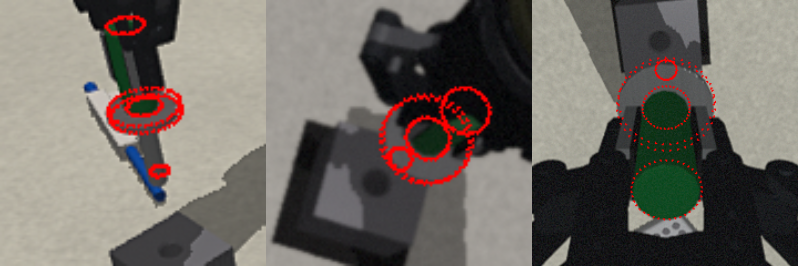

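The overlay matches a vertical drift on the tool axis to within about 2 mm. Moving over the orange bore.

Scaled: 0.04 m / 0.6 = 0.0667, 0.0115 m / 0.6 = 0.0192.

Emit:
nudge_tcp(
  offsets=[0.0083, 0.0333, 0, 0, 0, 0, 0.0192, 0.0667, 0, 0, 0, 0, 0.0192, 0.0667, 0, 0, 0, 0, 0.0192, 0.0667, 0, 0, 0, 0, 0.0192, 0.0667, 0, 0, 0, 0, 0.0192, 0.0667, 0, 0, 0, 0, 0.01, 0.0333, 0, 0, 0, 0, 0, 0, 0, 0, 0, 0],
)

```text
t: 6.05
eef_pos: [0.5763, 0.0423, 0.2221]
tcp_rot: [-0.63, -3.077, -0.004]
force: [0.1, -0.6, -2.6]
opening: 0.0219
grip_force: 79.1
```

Emit:
nudge_tcp(
  offsets=[0, 0, 0, 0, 0, 0, 0, 0, 0, 0, 0, 0],
)

```text
t: 6.3
eef_pos: [0.5765, 0.0362, 0.2221]
tcp_rot: [-0.643, -3.075, 0.002]
force: [-0.0, 0.5, -2.3]
opening: 0.0225
grip_force: 79.1
```

```bash
python3 go.py 0.576 0.040 0.222
```

Run:
```python
from h import *
s=readout.get_state()
I={n:cams.snapshot(n) for n in('scene','top','wrist')}
tip=np.array([*s['eef_pos'][:2],s['eef_pos'][2]-.0834]);out=[]
for n,(u,v),S in zip(I,((297,190),(250,185),(278,250)),(160,120,300)):
    P=cam(n,s);im=I[n];cv2.imwrite(f'pics/{n}3.png',im);im=im.copy()
    for X,c in((tip,(0,0,255)),((.576,.0392,.11),(255,255,0))):
        for q in np.linspace(0,2*np.pi,30):
            r=.007 if c[2] else .015
            cv2.circle(im,tuple((proj(np.array(X)+[r*np.cos(q),r*np.sin(q),0],*P)*8).astype(int)),3,c,-1,shift=3)
    out.append(cv2.resize(im[v-S//2:v+S//2,u-S//2:u+S//2],(266,266)))
cv2.imwrite('pics/ov3.png',np.hstack(out))
```

```text
6.3 [0.5765 0.0362 0.2221] toolz [-5.e-04 -1.e-03 -1.e+00] F [-0.   0.5 -2.3] q [ 0.01  0.64 -0.26  1.72  0.21  0.81  0.81]
d tool [0.002  0.0033 0.0001]
```

View pics/ov3.png

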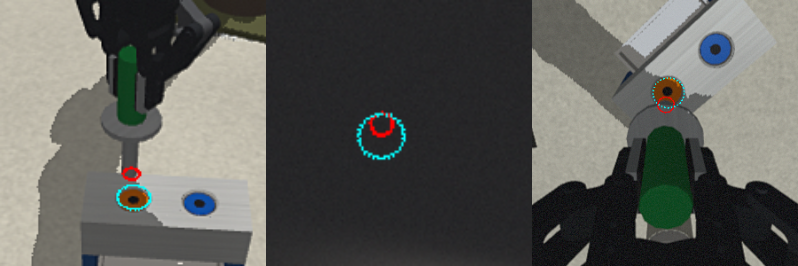

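The scene and wrist views show the bore where I predicted it, with the rod tip above it and only a few mm of offset. The pose reading wobbles by a few mm, so I'll nudge, start down and re-check.

Scaled: 0.012 m / 0.6 = 0.02, 0.002 m / 0.6 = 0.0033.

Emit:
nudge_tcp(
  offsets=[0.0017, 0.0033, 0, 0, 0, 0, 0, 0, 0.02, 0, 0, 0, 0, 0, 0.01, 0, 0, 0, 0, 0, 0, 0, 0, 0, 0, 0, 0, 0, 0, 0, 0, 0, 0, 0, 0, 0],
)

```text
t: 7.2
eef_pos: [0.5768, 0.0402, 0.2045]
tcp_rot: [0.639, 3.075, 0.0]
force: [-0.7, -0.6, -2.7]
opening: 0.0223
grip_force: 79.1
```

```bash
python3 go.py 0.576 0.0395 0.222
```

Run:
```python
from h import *
s=readout.get_state()
I={n:cams.snapshot(n) for n in('scene','wrist')}
for n in I:cv2.imwrite(f'pics/{n}4.png',I[n])
s2=readout.get_state();print(s2['eef_pos'])
a=cv2.resize(I['scene'][130:270,230:370],(400,400),interpolation=cv2.INTER_CUBIC)
b=cv2.resize(I['wrist'][100:300,178:378],(400,400),interpolation=cv2.INTER_CUBIC)
cv2.imwrite('pics/c4.png',np.hstack([a,b]))
```

```text
7.2 [0.5768 0.0402 0.2045] toolz [ 6.e-04  2.e-04 -1.e+00] F [-0.7 -0.6 -2.7] q [-0.    0.66 -0.25  1.74  0.22  0.77  0.8 ]
d tool [ 0.0005 -0.001  -0.0175]
[0.57682051 0.04015276 0.20454305]
```

View pics/c4.png

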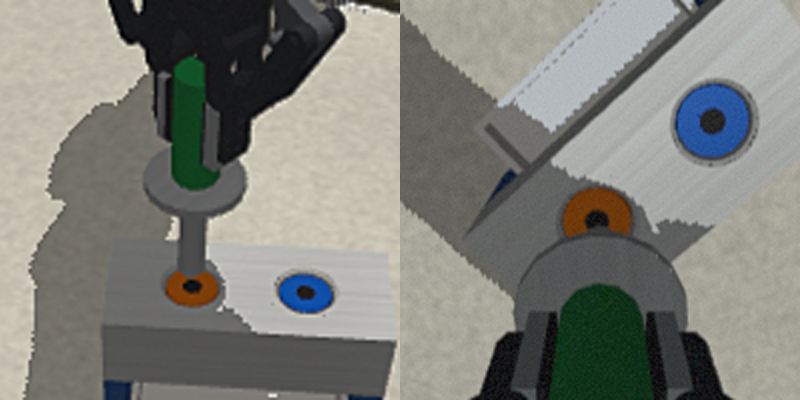

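The rod tip (193,270) stands right over the dark spot on the orange adapter (191,287). Pushing down.

Scaled: 0.008 m / 0.6 = 0.0133, 0.006 m / 0.6 = 0.01.

Emit:
nudge_tcp(
  offsets=[0, 0, 0.0133, 0, 0, 0, 0, 0, 0.0133, 0, 0, 0, 0, 0, 0.01, 0, 0, 0, 0, 0, 0.01, 0, 0, 0, 0, 0, 0, 0, 0, 0],
)

```text
t: 7.92
eef_pos: [0.5759, 0.0399, 0.1755]
tcp_rot: [-0.639, -3.074, 0.001]
force: [-0.7, -0.0, -1.3]
opening: 0.0225
grip_force: 79.4
```

Emit:
nudge_tcp(
  offsets=[0, 0, 0.0133, 0, 0, 0, 0, 0, 0.0133, 0, 0, 0, 0, 0, 0.0133, 0, 0, 0, 0, 0, 0.0133, 0, 0, 0, 0, 0, 0, 0, 0, 0, 0, 0, 0, 0, 0, 0],
)

```text
t: 8.68
eef_pos: [0.5768, 0.0402, 0.1443]
tcp_rot: [0.639, 3.076, 0.0]
force: [0.1, 0.1, -1.5]
opening: 0.0222
grip_force: 79.3
```

```bash
python3 go.py 0.576 0.0395 0.133
```

```text
8.675 [0.5768 0.0402 0.1443] toolz [ 3.e-04  2.e-04 -1.e+00] F [ 0.1  0.1 -1.5] q [-0.02  0.75 -0.22  1.79  0.26  0.63  0.77]
d tool [ 0.0004 -0.001   0.0113]
```

Scaled: 0.005 m / 0.6 = 0.0083, 0.004 m / 0.6 = 0.0067.

Emit:
nudge_tcp(
  offsets=[0, 0, 0.0083, 0, 0, 0, 0, 0, 0.0067, 0, 0, 0, 0, 0, 0.0033, 0, 0, 0, 0, 0, 0, 0, 0, 0],
)

```text
t: 9.18
eef_pos: [0.5766, 0.0401, 0.1332]
tcp_rot: [-0.639, -3.076, -0.0]
force: [-0.1, 0.0, -2.0]
opening: 0.0222
grip_force: 79.6
```

Emit:
nudge_tcp(
  offsets=[0, 0, 0.0017, 0, 0, 0, 0, 0, 0.0017, 0, 0, 0, 0, 0, 0, 0, 0, 0],
)

```text
t: 9.55
eef_pos: [0.5768, 0.0401, 0.133]
tcp_rot: [0.639, 3.075, 0.0]
force: [-4.1, -1.2, 11.7]
opening: 0.0225
grip_force: 80.9
```

Run:
```python
from h import *
s=readout.get_state()
I={n:cams.snapshot(n) for n in('scene','wrist')}
for n in I:cv2.imwrite(f'pics/{n}5.png',I[n])
a=cv2.resize(I['scene'][160:320,230:390],(400,400),interpolation=cv2.INTER_CUBIC)
b=cv2.resize(I['wrist'][100:300,178:378],(400,400),interpolation=cv2.INTER_CUBIC)
cv2.imwrite('pics/c5.png',np.hstack([a,b]))
```

```text
(no output)
```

View pics/c5.png

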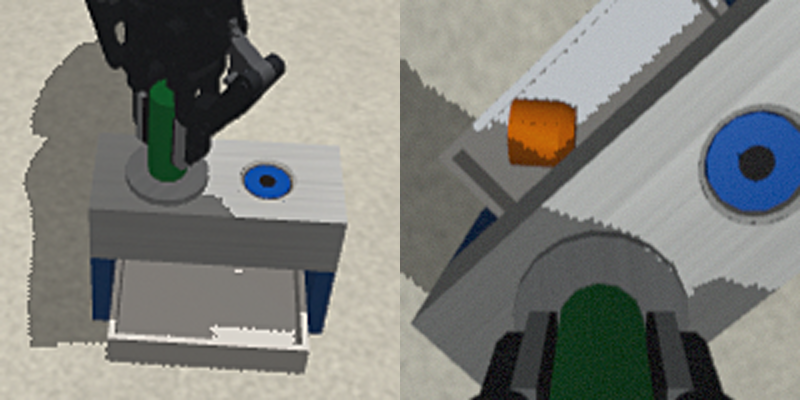

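The wrist view shows the orange adapter lying in the tray at (540,130). The collar is seated (contact force about 14 N) and the blue adapter is in place. Releasing and retreating straight up.

Scaled: -0.001 m / 0.6 = -0.0017.

Emit:
nudge_tcp(
  offsets=[0, 0, -0.0017, 0, 0, 0, 0, 0, 0, 0, 0, 0],
)

```text
t: 9.9
eef_pos: [0.5768, 0.0401, 0.133]
tcp_rot: [0.639, 3.075, 0.0]
force: [-1.4, -1.2, 6.9]
opening: 0.0221
grip_force: 79.6
```

Emit:
nudge_tcp(
  offsets=[0, 0, 0, 0, 0, 0, 0, 0, 0, 0, 0, 0, 0, 0, 0, 0, 0, 0, 0, 0, 0, 0, 0, 0, 0, 0, 0, 0, 0, 0, 0, 0, 0, 0, 0, 0],
  jaw=0.085,
)

```text
t: 10.65
eef_pos: [0.5766, 0.0401, 0.1323]
tcp_rot: [0.639, 3.076, 0.0]
force: [0.6, -0.0, -0.1]
opening: 0.0848
grip_force: 0.0
```

Emit:
nudge_tcp(
  offsets=[0, 0, -0.025, 0, 0, 0, 0, 0, -0.0417, 0, 0, 0, 0, 0, -0.05, 0, 0, 0, 0, 0, -0.05, 0, 0, 0, 0, 0, -0.0333, 0, 0, 0, 0, 0, 0, 0, 0, 0, 0, 0, 0, 0, 0, 0, 0, 0, 0, 0, 0, 0],
)

```text
t: 11.65
eef_pos: [0.5759, 0.04, 0.2513]
tcp_rot: [-0.639, -3.074, 0.001]
force: [0.2, 0.2, 0.6]
opening: 0.0852
grip_force: 0.0
```

Run:
```python
from h import *
I={n:cams.snapshot(n) for n in('scene','wrist')}
a=cv2.resize(I['scene'][160:320,230:390],(400,400),interpolation=cv2.INTER_CUBIC)
b=cv2.resize(I['wrist'][60:360,128:428],(400,400),interpolation=cv2.INTER_CUBIC)
cv2.imwrite('pics/c6.png',np.hstack([a,b]))
```

```text
(no output)
```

View pics/c6.png

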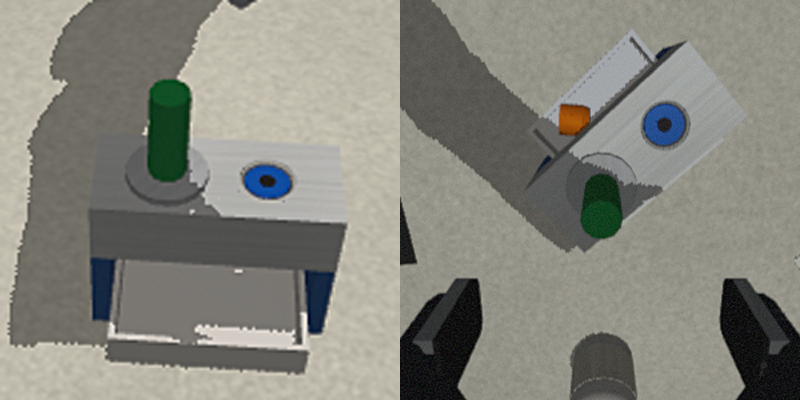

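The drift stands upright with its collar flat on the block, the orange adapter is in the tray at (574,119), blue is still in its bore, and the gripper is clear of everything.

```bash
python3 -c "
from station import robot, cams, readout, job_done
print(job_done())"
```

```text
the job is handed in; nothing more can be done
None
```

I pushed the orange adapter out into the tray, left the drift standing in its bore with the collar on the block and the blue adapter in its own bore, and handed the job in at about 12 s.

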